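# Shut the analyser's light path and take out the cell cassette by its catches

### The arm

A 7-joint arm with a two-finger parallel gripper is mounted at the origin on the work surface. World frame = base frame: x ahead of the robot, y to its left, z up, the work surface at z = 0. Lengths are in mm, angles in rad, forces in N, time in s.
With the tool pointing down it reaches from about 350 to 900 mm from the base axis. Payload 19.9 kg.
Tool frame: the origin (TCP) lies between the finger pads; the fingertips stand 22 mm ahead of it and the grasp point (between the pads) lies 3 mm ahead of it (robot.nose_length is the distance from the TCP to the fingertips, in mm); z points along the fingers, y is the line along which they close (so a half turn about z gives the same grasp; the last joint's range is limited). The gripper opens to 85 mm and grips with 20 to 120 N. Pads are 22 mm wide; open, the fingers measure 114 mm over their backs; the gripper's body (76 mm by 85 mm) begins 54 mm behind the grasp point. The pads swing forward as they close: fully open they stand 13 mm farther back than shut.
Start: joints at [-1.385, 0.417, -0.01, 1.614, 0.005, 1.111, -0.053], TCP at [140.528, 608.977, 232.96] pointing down, gripper open.
Joint ranges: [-2.81, 2.81], [-0.39, 2.02], [-1.27, 1.25], [0.06, 2.57], [-1.19, 4.33], [0.19, 2], [-2.82, 2.82]. Speed limits (rad/s): [1.89, 1.89, 2.39, 2.39, 3.01, 3.01, 3.01].

### API

Orientations are given as a unit quaternion [w, x, y, z].
In Python, from plant import status, viewer, job, robot gives the robot as it stands.
- The arm moves only by the tool apply_moves, never from a script. Its argument "plan" is a list of rows, each an object of numbers: "dx", "dy", "dz": the shift along the tool's x, y, z in m; "yaw": the turn about the tool's z in rad; "grip": the opening, from 0 (shut) to 1 (fully open). A call has 1 to 5 rows; each row shifts and turns the commanded pose from where the row before left it, along the tool's axes as they then stand; what a row does not reach is not made up. A row lasts 1/10 s, in which the tool goes at most 50 mm and 8.59 degrees, less where a joint would pass 70% of its speed; a pose out of reach is approached as far as the arm can. A call with a gripper value outside its range is refused whole. The fingers move at their own pace and stop on an object; "grip_force" is the grip in N (left out, the last holds). Time passes only in rows, so rows that do not move let the fingers close. It gives the time, the measured TCP pose, the force, the opening and the grip force at its end, in the units of the state.
- status.get_state(): the state, without advancing time (a new reading comes with each control period).
- viewer.read_camera(name): name is "scene" or "top"; returns the picture (384x512x3 uint8, blue, green, red); there is no depth.
- viewer.camera_params(name): a dict with "fovy" (degrees; the focal length in pixels is half the picture's height over the tangent of half this angle, whatever the lens; pixels are square), "cx", "cy" (the principal point, pixels), "k1" (the pictures are not rectified: a ray, as slopes to the right and down, at radius r is drawn at 1 + k1 r^2 times it, then the intrinsics apply), "R" (3x3) and "t" (3): a world point X has camera coordinates R X + t. Camera axes: x right, y down, z forward; pixel columns grow to the right and rows downward; lengths in mm; the calibration is good to about 2 mm. A picture is of the moment at which its call begins. camera_params takes no time and is no camera call.
- job.hand_in(): hands the job in; it is judged then, once.
The state is a dict: "clock": time; "q": joint angles; "qvel": joint speeds; "effort": joint torques, N m; "ee_pos": TCP position; "ee_rot": TCP orientation; "contact_force": force on the tool from outside, world axes, zero at the start; "wrist_torque": the same for the moment, N m; "finger_gap": opening from 0.0 (shut) to 1.0 (fully open); "finger_force": force on a finger pad.
Only numpy, scipy, OpenCV 4.12 (cv2) and the standard library are available. Lean on these libraries where they do the work, as an engineer would, in place of code of your own. Each camera call takes 0.05 s, during which the arm holds its last target. There are 200 camera calls.

### The job

Close the analyser's light shutter: take the steel stylus from its stand, push the small button recessed in the raised square boss on the sample deck all the way down with the stylus tip, hold it down for half a second, and put the stylus back upright in its stand and let go of it. Then pinch together the two opposed side catches of the cassette that carries three square cells, lift it level straight out of its pocket, and finish while holding it still by the pinched catches, at least 5 cm clear above the deck; do not put it down or let go. Leave the other cassette (one round cell) in its pocket and everything else where it lies.

Things in the scene. Friction and masses are not known exactly. Their poses are not given: they have to be found in the camera images.
- analyser: White bench spectrophotometer, fixed. Origin on the table under the middle of its flat sample deck, which is 260 mm along its x (-130..130), 215 mm along its y (-115..100), top 90 mm above the table. Optics housing beside it at y 100..260, x -150..150, 150 mm high. Two pockets in the deck, at x -50 and +50, y 0; a raised boss with the button at x 0, y -85.
- shutter_top (a point): Centre of the top of the round shutter button (9.6 mm wide), at the bottom of a 13 mm wide, 8 mm deep hole in the top of the grey boss (36 mm square, 14 mm high, its top 104 mm above the table). The button goes straight down. Too narrow for a finger.
- shutter (a joint): Shutter button travel: 0 = up, 0.004 m = fully down. Spring: about 1.3 N to start, 4 N fully down; springs back when let go.
- stylus: Plain steel stylus, 120 mm long, 40 g, standing tip down in the stand. Origin at the centre of its tip, z along it towards its upper end. Tip 5 mm across for the first 18 mm, shaft 10 mm across, grip section 12 mm across from 68 to 104 mm above the tip.
- stand: Aluminium block 60 x 60 x 45 mm, fixed to the table, with one vertical hole 13 mm wide in the middle of its top, 35 mm deep (floor 10 mm above the table). Origin at the centre of its underside. The stylus stands in it, with its tip on the floor of the hole.
- cassette: Black cassette with a row of three square white-capped cells, in one of the two pockets (either). Core 46 mm along its x, 22 mm along y, 62 mm high; caps reach 75 mm. Origin at the centre of its underside, on the pocket floor when seated; x and y parallel to the analyser's. About 160 g (may vary). A sprung catch on each y side: see the tabs; 50 mm over both tabs at rest, 36 mm fully pinched.
- cassette_left_tab (a point): Centre of the outer face of the grey ribbed thumb tab of the catch on the cassette's +y side, 65 mm above the cassette's origin; moves with the catch. Tab 28 mm wide along x, from 51 to 79 mm above the origin (6 to 34 mm above the deck when seated). Below the deck the catch has a tooth that reaches 4.5 mm under the pocket's lip.
- cassette_right_tab (a point): The same on the -y side.
- cassette_left (a joint): +y catch: 0 = sprung out, 0.007 m = pressed fully in towards the cassette. Spring: 3 N to start, about 7 N fully in; springs out again when let go. The cassette cannot be pulled out unless both catches are pressed in by 5.5 mm or more.
- cassette_right (a joint): -y catch: the same, pressed in towards +y.
- pocket_a (a point): Centre of the mouth of the pocket at the analyser's x = -50 mm, level with the deck top. Opening 49 mm along x, 45 mm along y between steel lips 8 mm thick, flush with the deck; floor 45 mm below the deck top.
- pocket_b (a point): The same for the pocket at x = +50 mm.
- spare: The other cassette, alike in size, colour and catches, but with a single round cell (white cap 19 mm across). Seated in the other pocket; leave it there. Origin at the centre of its underside.
- bottle: Amber bottle, 60 mm across, 130 mm high; bystander. Origin under its centre.
- beaker: Glass beaker, 68 mm across, 85 mm high; bystander. Origin under its centre.
- cellbox: White divided box 100 x 70 x 40 mm; bystander. Origin under its centre.
- pen: Ball pen, 143 mm long, 9 mm thick, lying along its x; bystander. Origin at its middle, on the table.
- dish: Clear shallow dish 86 mm across, 14 mm high, on top of the optics housing; bystander. Origin under its centre.
Things that resemble listed ones, but are neither listed nor needed, are in the scene too. Leave any turquoise look-alike of the stand alone.

How it is judged (in metres and radians):
On the way, in this order (a step that is already met when the one before it is completed fails the run):
1. the shutter button is pushed fully down (3 of 4 mm or more) with the stylus tip (value of joint shutter above 0.003 m and distance between stylus and shutter_top below 0.007 m and contact force between stylus and analyser above 0.5 N), for 0.2 s.
2. the stylus is back upright in its stand and let go (horizontal distance between stylus and stand below 0.01 m and z of stylus in the frame of stand below 0.02 m and angle between stylus's own z axis and vertical below 0.25 rad and contact force between the fingers and stylus below 0.1 N), for 0.2 s.
At the end, for the whole second after the job is handed in: Fingers hold the three-cell cassette still, level (14 deg), both catches in by 5 mm or more, underside 40 mm or more above the deck, clear of the analyser; stylus let go in its stand (tip within 10 mm of centre and floor of the hole, upright to 14 deg); other cassette within 10 mm of its place (all of step 2 and z of cassette in the frame of analyser above 0.13 m and value of joint each of cassette_left, cassette_right above 0.005 m and contact force between the fingers and cassette above 3 N and contact force between cassette and analyser below 0.1 N and angle between cassette's own z axis and vertical below 0.25 rad and linear speed of cassette below 0.03 m/s and distance of spare from where it was at the start of the episode below 0.01 m); the arm keeps its last pose, push and grip.
It fails at once if the cassette is tipped by more than 23 degrees (angle between cassette's own z axis and vertical above 0.4 rad).
It fails at once if the other cassette is pulled out or shifted by more than 10 mm (distance of spare from where it was at the start of the episode above 0.01 m).
It fails at once if a bystander (bottle, beaker, box, pen, dish) is moved by more than 20 mm (distance of any of bottle, beaker, cellbox, pen, dish from where it was at the start of the episode above 0.02 m).
It also fails if it takes over 64 s, if anything falls off the work surface, if the arm or the gripper's body presses on something with over 40 N, if the wrist force passes 120 N, or if a joint passes its speed limit or range.

## Working session

There is one attempt and no reset: what is moved stays moved. The work goes in short steps, Python scripts to look and compute and a tool call to move; the robot and the scene stay as the last step left them, time stands still between calls to the robot, and variables do not carry over. Pictures are saved under pics/ and viewed, at most 10 in all, crops included, and the job is handed in when it is done.

Besides the shell and the picture viewer there is one more tool, called in YAML: its name, and indented under it one key for each argument. apply_moves: Moves the arm, as the interface text tells. Its arguments: {"type":"object","properties":{"plan":{"type":"array"},"grip_force":{"type":"number"}},"required":["plan"]}

```bash
mkdir -p pics; ls; cat > h.py <<'E'
import numpy as np, cv2
from plant import status, viewer, job, robot
def K(n):
    p=viewer.camera_params(n); f=192/np.tan(np.radians(p['fovy'])/2)
    return p,f
def proj(n,X):
    p,f=K(n); c=np.array(p['R'])@np.array(X,float)+np.array(p['t']).ravel()
    s=c[:2]/c[2]; s=s*(1+p['k1']*(s@s)); return s*f+[p['cx'],p['cy']]
def ray(n,uv):
    p,f=K(n); d=(np.array(uv,float)-[p['cx'],p['cy']])/f; s=d.copy()
    for _ in range(30): s=d/(1+p['k1']*(s@s))
    R=np.array(p['R']); t=np.array(p['t']).ravel()
    return -R.T@t, R.T@np.r_[s,1]
def atz(n,uv,z):
    o,d=ray(n,uv); return o+d*(z-o[2])/d[2]
def tri(a,b):
    "a,b = (cam,uv); returns point and miss"
    o1,d1=ray(*a);o2,d2=ray(*b)
    s=np.linalg.lstsq(np.c_[d1,-d2],o2-o1,rcond=None)[0]
    p,q=o1+d1*s[0],o2+d2*s[1]; return (p+q)/2, np.linalg.norm(p-q)
E
python3 - <<'E'
from h import *
for n in('scene','top'):
    cv2.imwrite(f'pics/{n}0.png',viewer.read_camera(n)); print(viewer.camera_params(n))
print(status.get_state())
E
```

```text
pics
{'fovy': 49.153726059648434, 'cx': 255.816158581473, 'cy': 188.71485503676962, 'k1': -0.12110144981193026, 'R': array([[-0.67945398,  0.73363172,  0.01125989],
       [ 0.41070045,  0.39299808, -0.82272574],
       [-0.60800282, -0.55437984, -0.56832699]]), 't': array([ 433.83626807, -119.45886553, 1467.04128481])}
{'fovy': 43.35286131202046, 'cx': 250.35196650995215, 'cy': 199.75904792049963, 'k1': -0.04058040444474812, 'R': array([[ 3.15797984e-04, -9.99829282e-01,  1.84745109e-02],
       [-9.98272536e-01, -1.40062056e-03, -5.87365479e-02],
       [ 5.87523963e-02, -1.84240480e-02, -9.98102555e-01]]), 't': array([ -82.655886  ,  602.15792397, 1329.20642343])}
{'clock': 0.1, 'q': array([-1.38548979,  0.41788952, -0.01029432,  1.61410794,  0.00471723,
        1.11066849, -0.05300403]), 'qvel': array([ 0.00022604, -0.00189247,  0.00131763, -0.00154855,  0.00284148,
        0.00102486,  0.00088114]), 'effort': array([ 1.13297323e-03, -8.65838671e+01,  6.79941718e-01, -4.35639310e+01,
        1.92176050e-02,  4.92238833e-03,  9.33654860e-05]), 'ee_pos': array([140.49259349, 608.69923554, 232.44085721]), 'ee_rot': array([-8.35893004e-06,  1.13158523e-01,  9.93576808e-01, -5.25105677e-04]), 'contact_force': array([-0.07487518, -0.1667807 , -0.51467655]), 'wrist_torque': array([ 0.02131738, -0.01054843, -0.02930151]), 'finger_force': 0.0, 'finger_gap': 1.0014832605584827}
```

View pics/scene0.png

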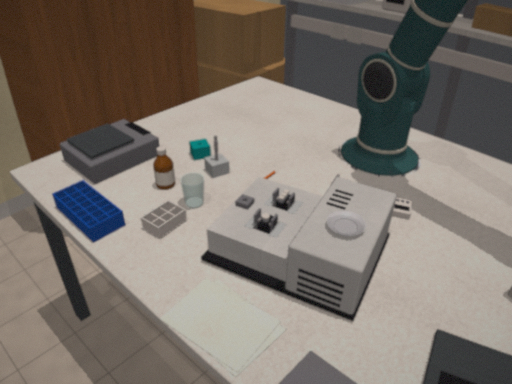

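View pics/top0.png

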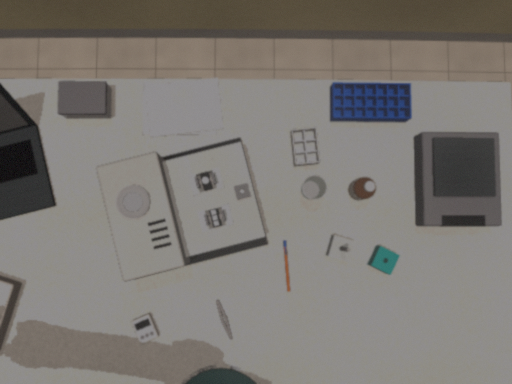

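Scene view: the stand with stylus is at (216,165) and its turquoise look-alike at (200,148); cassettes are at (285,198) and (266,220). In the top view the stand is at (341,243), turquoise at (385,260), the three-cell candidate at (215,216), the round-cell candidate at (206,181), and the boss at (242,191). Next, a close crop.

```bash
python3 - <<'E'
from h import *
t=cv2.imread('pics/top0.png');s=cv2.imread('pics/scene0.png')
def c(im,x,y,w,h,k): return cv2.resize(im[y:y+h,x:x+w],None,fx=k,fy=k,interpolation=cv2.INTER_CUBIC)
a=c(t,165,145,100,75,4); a=c(t,165,150,100,100,4)[:300]
A=np.vstack([np.hstack([c(t,170,155,100,75,4),c(t,310,220,100,75,4)]),np.hstack([c(s,220,175,100,75,4),c(s,170,125,100,75,4)])])
cv2.imwrite('pics/c1.png',A)
E
```

```text
(no output)
```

View pics/c1.png

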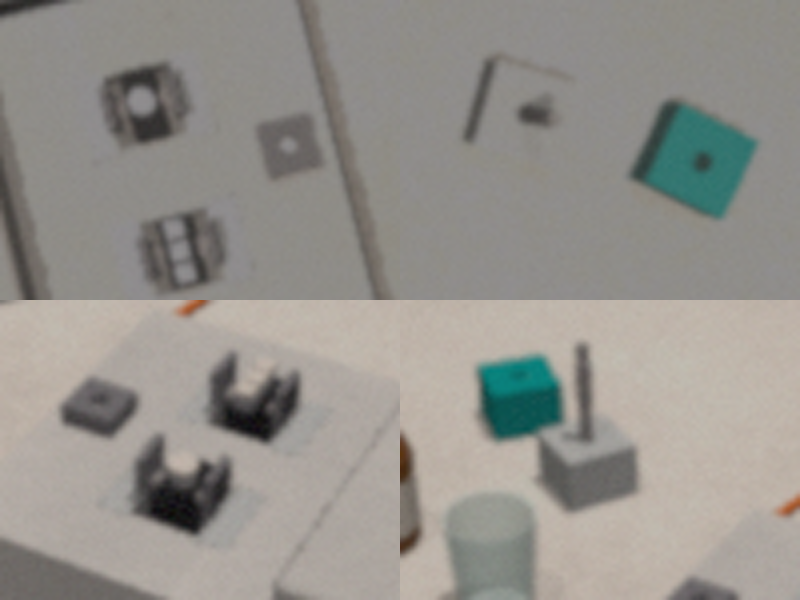

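```bash
cat > fit.py <<'E'
from h import *
from scipy.optimize import least_squares
def px(o,c): return (np.array(c,float)+.5)/4-.5+o
T=lambda *c:('top',px((170,155),c)); S=lambda *c:('scene',px((220,175),c))
pts=[((0,-85,97),T(289,146)),((0,-85,104),S(100,98)),
 ((-50,0,120),T(181,249)),((50,0,120),T(143,101)),((50,0,120),S(183,163)),((-50,0,120),S(257,78))]
for (x,y),c in zip([(18,-67),(18,-103),(-18,-103),(-18,-67)],[(256,124),(312,113),(324,166),(270,181)]): pts.append(((x,y,104),T(*c)))
def w(P,X): c,s=np.cos(P[2]),np.sin(P[2]); return np.array([P[0]+c*X[0]-s*X[1],P[1]+s*X[0]+c*X[1],X[2]])
def res(P): return np.concatenate([proj(o[0],w(P,X))-o[1] for X,o in pts])
if __name__=='__main__':
    for n in('top','scene'): o=ray(n,(256,192))[0]; print(n,o.round())
    r=least_squares(res,[700,0,.2],x_scale=[10,10,.1]); print(r.x,'\n',r.fun.reshape(-1,2).round(2))
    print('tri boss',tri(T(289,146),S(100,98)),'\nc3',tri(T(181,249),S(257,78)),'\nc1',tri(T(143,101),S(183,163)))
    U=lambda *c:('top',px((310,220),c)); V=lambda *c:('scene',px((170,125),c))
    print('stylus top',tri(U(153,104),V(182,45)),tri(U(150,120),V(182,45)))
    print('base', tri(U(123,112),V(187,138)),atz('scene',V(187,138)[1],45),atz('top',U(123,112)[1],45))
    np.save('P.npy',r.x)
    # averaged frames
    for n in('top','scene'):
        im=np.mean([viewer.read_camera(n).astype(float) for _ in range(12)],0); np.save(n+'.npy',im)
    t,s=np.load('top.npy'),np.load('scene.npy')
    def c(im,x,y,w,h,k): return cv2.resize(np.clip((im[y:y+h,x:x+w]-60)*1.5,0,255).astype(np.uint8),None,fx=k,fy=k,interpolation=cv2.INTER_CUBIC)
    A=np.hstack([c(t,322,228,40,60,10),c(s,195,128,40,60,10)]); cv2.imwrite('pics/c2.png',A)
E
python3 fit.py
```

```text
top [ 523.  -57. 1364.]
scene [1236.  542.  731.]
[5.99316324e+02 2.38208083e+01 2.43130768e-01] 
 [[ 0.11  0.2 ]
 [-0.31  0.03]
 [-0.33  0.49]
 [ 0.02 -0.12]
 [-0.48 -0.26]
 [-0.44 -0.39]
 [ 0.03  0.48]
 [-0.61 -0.05]
 [-0.3   0.03]
 [-0.18 -0.43]]
tri boss (array([619.56401854, -58.17522909, 104.26105299]), np.float64(0.5679677744966238)) 
c3 (array([551.25489944,  12.00179218, 119.18561783]), np.float64(2.57062721422431)) 
c1 (array([647.31153462,  36.31634598, 119.18699401]), np.float64(0.9029070424763616))
stylus top (array([ 476.35967026, -326.53358285,  133.83910197]), np.float64(6.39371043210553)) (array([ 468.98823898, -328.5078686 ,  129.85599902]), np.float64(2.1603764269055308))
base (array([ 470.2693561 , -327.45530386,   47.71318767]), np.float64(0.5976338386693767)) [ 467.39802463 -331.16613925   45.        ] [ 469.95283997 -327.79368382   45.        ]
```

View pics/c2.png

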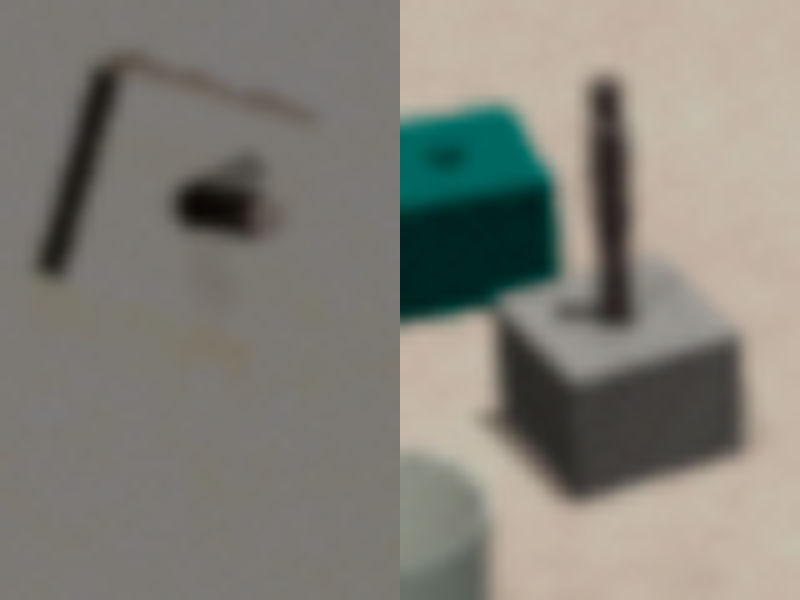

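```bash
python3 - <<'E'
from h import *
p=lambda o,c:(np.array(c,float)+.5)/10-.5+o
U=lambda *c:('top',p((322,228),c)); V=lambda *c:('scene',p((195,128),(c[0]-400,c[1])))
print(tri(U(264,217),V(605,82)),tri(U(185,204),V(615,312)))
print('stand top edges', atz('top',U(205,215)[1],45), atz('scene',V(615,318)[1],45))
for x,y in((470,-328),(470,-330),(468,-330)):
  print(x,y,(proj('top',(x,y,130))-(322,228))*10,(proj('top',(x,y,45))-(322,228))*10,(proj('scene',(x,y,130))-(195,128))*10+(400,0),(proj('scene',(x,y,45))-(195,128))*10+(400,0))
# stand corners on top: scene (498,297),(575,385),(740,335),(665,258)
for c in((498,297),(575,385),(740,335),(665,258)): print(atz('scene',V(*c)[1],45).round(1))
for c in((118,62),(62,272),(315,118)): print(atz('top',U(*c)[1],45).round(1))
s=status.get_state(); print(s['ee_pos'],s['ee_rot'])
from scipy.spatial.transform import Rotation as R
w,x,y,z=s['ee_rot']; print(R.from_quat([x,y,z,w]).as_matrix().round(3))
for n in 'bottle beaker pen'.split(): pass
print(atz('top',(364,188),130),atz('top',(312,188),85),atz('top',(285,265),5))
E
```

```text
(array([ 469.28389311, -329.91940828,  129.99810143]), np.float64(0.2596296119707411)) (array([ 470.2733367 , -327.13858319,   49.10594858]), np.float64(2.981863477766328))
stand top edges [ 466.06182998 -332.36602786   45.        ] [ 469.07526311 -330.87911338   45.        ]
470 -328 [252.38872605 209.35244466] [184.49838503 196.07543997] [603.42380649  80.30610105] [614.49254861 317.75026756]
470 -330 [260.15087765 209.33566518] [191.76785964 196.06127719] [599.02889008  78.23066273] [610.23755177 315.53847473]
468 -330 [260.22787095 217.18092427] [191.8350498  203.40249891] [603.81297735  76.0610877 ] [614.84308306 313.22913339]
[ 486.1 -367.9   45. ]
[ 505.5 -309.8   45. ]
[ 448.8 -294.4   45. ]
[ 431.6 -347.4   45. ]
[ 507.8 -308.8   45. ]
[ 450.6 -292.9   45. ]
[ 492.5 -362.9   45. ]
[140.5220563  608.98342821 232.96592181] [ 5.89476503e-06  1.13151193e-01  9.93577781e-01 -3.81566287e-05]
[[-0.974  0.225  0.   ]
 [ 0.225  0.974 -0.   ]
 [-0.    -0.    -1.   ]]
[ 626.45821652 -373.26163795  130.        ] [ 629.92107663 -245.14902767   85.        ] [ 420.03960759 -179.54348085    5.        ]
```

apply_moves:
  plan:
    - {"yaw":-0.117}
    - {"yaw":-0.117}
    - {"yaw":-0.117}
    - {"yaw":-0.117}
    - {"dx":-0.04}
  grip_force: 40

```text
$.plan[0]: bad value
```

```bash
cat > d.py <<'E'
import sys; from h import *; from scipy.spatial.transform import Rotation as R
def go(t):
    s=status.get_state(); w,x,y,z=s['ee_rot']; M=R.from_quat([x,y,z,w]).as_matrix()
    print(s['clock'],s['ee_pos'].round(1),'q1,q7',s['q'][[0,6]].round(2),'F',s['contact_force'].round(1),'ff',round(s['finger_force'],1),'gap',round(s['finger_gap'],3))
    print('ang',round(np.arctan2(-M[0,1],M[1,1]),4),'tilt',M[:2,2].round(3),'tool d mm',(M.T@(np.array(t)-s['ee_pos'])).round(1))
go([float(v) for v in sys.argv[1:4]])
E
python3 d.py 400 300 233; python3 d.py 468.7 -329.7 230
```

```text
1.3 [140.5 609.  233. ] q1,q7 [-1.39 -0.05] F [ 0.  -0.5 -0.2] ff 0.0 gap 1.0
ang -0.2268 tilt [ 0. -0.] tool d mm [-322.3 -242.7   -0. ]
1.3 [140.5 609.  233. ] q1,q7 [-1.39 -0.05] F [ 0.  -0.5 -0.2] ff 0.0 gap 1.0
ang -0.2268 tilt [ 0. -0.] tool d mm [-530.8 -840.9    3. ]
```

apply_moves:
  plan:
    - {"dx":0,"dy":0,"dz":0,"yaw":-0.117,"grip":1}
    - {"dx":0,"dy":0,"dz":0,"yaw":-0.117,"grip":1}
    - {"dx":0,"dy":0,"dz":0,"yaw":-0.117,"grip":1}
    - {"dx":0,"dy":0,"dz":0,"yaw":-0.117,"grip":1}
    - {"dx":-0.04,"dy":0,"dz":0,"yaw":0,"grip":1}
  grip_force: 40

```text
clock: 1.8
ee_pos: [174.6, 619.2, 233.5]
ee_rot: [-0.001, -0.126, 0.992, 0.0]
contact_force: [0.1, 1.0, 0.7]
finger_gap: 1.005
finger_force: 0.0
```

```bash
python3 d.py 400 300 233; python3 d.py 468.7 -329.7 230
```

```text
1.8 [174.6 619.2 233.5] q1,q7 [-1.28  0.45] F [0.1 1.  0.7] ff 0.0 gap 1.005
ang 0.2525 tilt [-0.002  0.001] tool d mm [-1.385e+02 -3.653e+02 -3.000e-01]
1.8 [174.6 619.2 233.5] q1,q7 [-1.28  0.45] F [0.1 1.  0.7] ff 0.0 gap 1.005
ang 0.2525 tilt [-0.002  0.001] tool d mm [ -47.7 -992.2    2.1]
```

apply_moves:
  plan:
    - {"dx":-0.03,"dy":-0.035,"dz":0,"yaw":0,"grip":1}
    - {"dx":-0.03,"dy":-0.035,"dz":0,"yaw":0,"grip":1}
    - {"dx":-0.03,"dy":-0.035,"dz":0,"yaw":0,"grip":1}
    - {"dx":-0.03,"dy":-0.035,"dz":0,"yaw":0,"grip":1}
    - {"dx":-0.02,"dy":-0.04,"dz":0,"yaw":0,"grip":1}

```text
clock: 2.3
ee_pos: [360.3, 476.0, 232.9]
ee_rot: [0.0, -0.12, 0.993, 0.0]
contact_force: [0.2, -0.1, -0.1]
finger_gap: 0.999
finger_force: 0.0
```

apply_moves:
  plan:
    - {"dx":0,"dy":-0.048,"dz":0,"yaw":0,"grip":1}
    - {"dx":0,"dy":-0.048,"dz":0,"yaw":0,"grip":1}
    - {"dx":0,"dy":-0.048,"dz":0,"yaw":0,"grip":1}
    - {"dx":0,"dy":-0.048,"dz":0,"yaw":0,"grip":1}
    - {"dx":0,"dy":-0.048,"dz":0,"yaw":0,"grip":1}

```text
clock: 2.8
ee_pos: [415.8, 242.2, 233.2]
ee_rot: [0.0, -0.12, 0.993, 0.0]
contact_force: [1.0, -0.1, 1.1]
finger_gap: 1.0
finger_force: 0.0
```

```bash
python3 d.py 468.7 -329.7 230
```

```text
2.8 [415.8 242.2 233.2] q1,q7 [-0.68  1.24] F [ 1.  -0.1  1.1] ff 0.0 gap 1.0
ang 0.2412 tilt [0. 0.] tool d mm [  85.2 -568.     3.1]
```

apply_moves:
  plan:
    - {"dx":0.008,"dy":-0.048,"dz":0,"yaw":0,"grip":0.5}
    - {"dx":0.008,"dy":-0.048,"dz":0,"yaw":0,"grip":0.5}
    - {"dx":0.008,"dy":-0.048,"dz":0,"yaw":0,"grip":0.5}
    - {"dx":0.008,"dy":-0.048,"dz":0,"yaw":0,"grip":0.5}
    - {"dx":0.008,"dy":-0.048,"dz":0,"yaw":0,"grip":0.5}

```text
clock: 3.3
ee_pos: [433.9, -0.4, 233.4]
ee_rot: [0.0, -0.12, 0.993, 0.0]
contact_force: [2.0, 0.3, 0.6]
finger_gap: 0.496
finger_force: 0.0
```

apply_moves:
  plan:
    - {"dx":0.008,"dy":-0.048,"dz":0,"yaw":0,"grip":0.5}
    - {"dx":0.008,"dy":-0.048,"dz":0,"yaw":0,"grip":0.5}
    - {"dx":0.008,"dy":-0.048,"dz":0,"yaw":0,"grip":0.5}
    - {"dx":0.008,"dy":-0.048,"dz":0,"yaw":0,"grip":0.5}
    - {"dx":0.008,"dy":-0.048,"dz":0,"yaw":0,"grip":0.5}

```text
clock: 3.8
ee_pos: [452.5, -243.0, 233.4]
ee_rot: [0.0, -0.121, 0.993, -0.0]
contact_force: [0.7, 0.4, 0.3]
finger_gap: 0.501
finger_force: 0.0
```

```bash
python3 d.py 468.7 -329.7 170
```

```text
3.8 [ 452.5 -243.   233.4] q1,q7 [-0.02  2.38] F [0.7 0.4 0.3] ff 0.0 gap 0.501
ang 0.2416 tilt [ 0.001 -0.   ] tool d mm [  5.1 -88.   63.4]
```

apply_moves:
  plan:
    - {"dx":0.003,"dy":-0.04,"dz":0,"yaw":0,"grip":0.5}
    - {"dx":0.002,"dy":-0.03,"dz":0.015,"yaw":0,"grip":0.5}
    - {"dx":0,"dy":-0.015,"dz":0.025,"yaw":0,"grip":0.5}
    - {"dx":0,"dy":0,"dz":0.02,"yaw":0,"grip":0.5}
    - {"dx":0,"dy":0,"dz":0,"yaw":0,"grip":0.5}

```text
clock: 4.3
ee_pos: [466.9, -324.4, 170.7]
ee_rot: [-0.002, -0.12, 0.993, 0.001]
contact_force: [0.6, 0.4, -0.1]
finger_gap: 0.497
finger_force: 0.0
```

```bash
python3 d.py 468.7 -329.7 102
```

```text
4.3 [ 466.9 -324.4  170.7] q1,q7 [0.14 2.59] F [ 0.6  0.4 -0.1] ff 0.0 gap 0.497
ang 0.2405 tilt [-0.004  0.001] tool d mm [-0.7 -5.7 68.7]
```

apply_moves:
  plan:
    - {"dx":-0.001,"dy":-0.005,"dz":0,"yaw":0,"grip":0.5}
    - {"dx":0,"dy":0,"dz":0.02,"yaw":0,"grip":0.5}
    - {"dx":0,"dy":0,"dz":0.03,"yaw":0,"grip":0.5}
    - {"dx":0,"dy":0,"dz":0.02,"yaw":0,"grip":0.5}
    - {"dx":0,"dy":0,"dz":0,"yaw":0,"grip":0.5}

```text
clock: 4.8
ee_pos: [470.1, -328.9, 102.3]
ee_rot: [-0.001, -0.121, 0.993, 0.001]
contact_force: [-0.4, 0.8, 1.0]
finger_gap: 0.505
finger_force: 0.0
```

```bash
python3 - <<'E'
from h import *
for n in('top','scene'):
    np.save(n+'1.npy',np.mean([viewer.read_camera(n).astype(float) for _ in range(4)],0))
t,s=np.load('top1.npy'),np.load('scene1.npy')
c=lambda im,x,y:cv2.resize(np.clip(im[y:y+75,x:x+50],0,255).astype(np.uint8),None,fx=8,fy=8,interpolation=cv2.INTER_CUBIC)
cv2.imwrite('pics/c3.png',np.hstack([c(t,322,215),c(s,190,110)]))
E
python3 d.py 468.7 -329.7 98
```

```text
5.2 [ 470.6 -329.6  103.9] q1,q7 [0.19 2.64] F [ 0.  -0.6  0.2] ff 0.0 gap 0.499
ang 0.2413 tilt [ 0.001 -0.001] tool d mm [1.9 0.4 5.9]
```

View pics/c3.png

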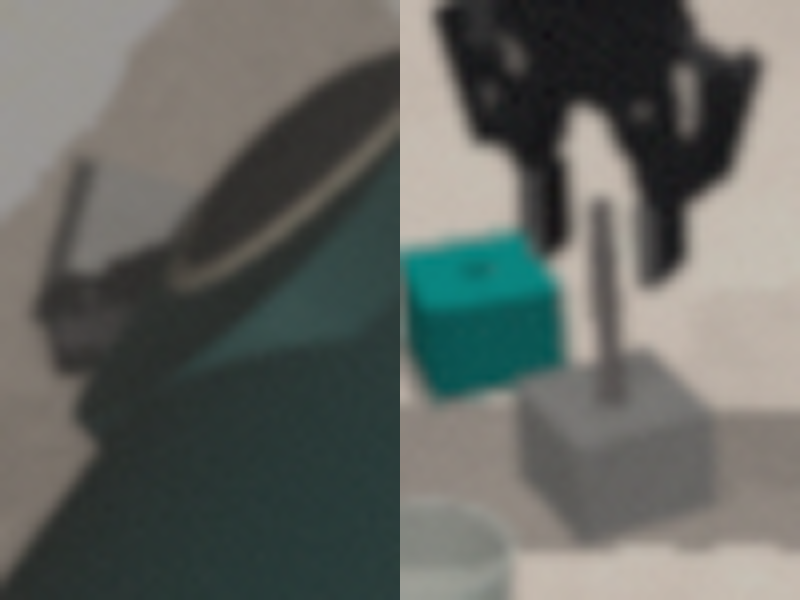

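The scene crop shows the open fingers (545,250)/(650,285) straddling the stylus (600,200) evenly. Lower slightly and grip.

apply_moves:
  plan:
    - {"dx":0.002,"dy":0,"dz":0.006,"yaw":0,"grip":0.5}
    - {"dx":0,"dy":0,"dz":0,"yaw":0,"grip":0.3}
    - {"dx":0,"dy":0,"dz":0,"yaw":0,"grip":0}
    - {"dx":0,"dy":0,"dz":0,"yaw":0,"grip":0}
    - {"dx":0,"dy":0,"dz":0,"yaw":0,"grip":0}
  grip_force: 50

```text
clock: 5.7
ee_pos: [468.3, -329.9, 97.1]
ee_rot: [0.0, -0.12, 0.993, -0.0]
contact_force: [-0.0, -0.7, -0.5]
finger_gap: 0.1
finger_force: 48.7
```

apply_moves:
  plan:
    - {"dx":0,"dy":0,"dz":0,"yaw":0,"grip":0}
    - {"dx":0,"dy":0,"dz":0,"yaw":0,"grip":0}

```text
clock: 5.9
ee_pos: [468.3, -329.9, 97.1]
ee_rot: [0.0, -0.12, 0.993, -0.0]
contact_force: [-0.1, -0.7, -0.3]
finger_gap: 0.103
finger_force: 48.7
```

```bash
python3 d.py 468.7 -329.7 170
```

```text
5.9 [ 468.3 -329.9   97.1] q1,q7 [0.19 2.65] F [-0.1 -0.7 -0.3] ff 48.7 gap 0.103
ang 0.2412 tilt [ 0. -0.] tool d mm [ -0.4   0.1 -72.9]
```

apply_moves:
  plan:
    - {"dx":0,"dy":0,"dz":-0.02,"yaw":0,"grip":0}
    - {"dx":0,"dy":0,"dz":-0.035,"yaw":0,"grip":0}
    - {"dx":0,"dy":0,"dz":-0.04,"yaw":0,"grip":0}
    - {"dx":0,"dy":0,"dz":-0.03,"yaw":0,"grip":0}
    - {"dx":0,"dy":0,"dz":-0.015,"yaw":0,"grip":0}

```text
clock: 6.4
ee_pos: [468.8, -330.4, 239.7]
ee_rot: [0.001, -0.12, 0.993, -0.001]
contact_force: [-0.7, -0.3, -0.4]
finger_gap: 0.105
finger_force: 49.0
```

```bash
python3 d.py 619.6 -58.5 232
```

```text
6.4 [ 468.8 -330.4  239.7] q1,q7 [0.12 2.56] F [-0.7 -0.3 -0.4] ff 49.0 gap 0.105
ang 0.2411 tilt [ 0.003 -0.001] tool d mm [-211.3  228.     7.8]
```

apply_moves:
  plan:
    - {"dx":-0.02,"dy":0.022,"dz":0,"yaw":0,"grip":0}
    - {"dx":-0.032,"dy":0.034,"dz":0,"yaw":0,"grip":0}
    - {"dx":-0.033,"dy":0.036,"dz":0,"yaw":0,"grip":0}
    - {"dx":-0.033,"dy":0.036,"dz":0,"yaw":0,"grip":0}
    - {"dx":-0.033,"dy":0.036,"dz":0,"yaw":0,"grip":0}

```text
clock: 6.9
ee_pos: [576.2, -132.6, 236.5]
ee_rot: [-0.0, -0.12, 0.993, 0.0]
contact_force: [1.2, -1.1, -0.7]
finger_gap: 0.103
finger_force: 48.9
```

apply_moves:
  plan:
    - {"dx":-0.03,"dy":0.032,"dz":0,"yaw":0,"grip":0}
    - {"dx":-0.02,"dy":0.02,"dz":0,"yaw":0,"grip":0}
    - {"dx":-0.01,"dy":0.012,"dz":0,"yaw":0,"grip":0}
    - {"dx":0,"dy":0,"dz":0,"yaw":0,"grip":0}
    - {"dx":0,"dy":0,"dz":0,"yaw":0,"grip":0}

```text
clock: 7.4
ee_pos: [618.1, -59.3, 236.7]
ee_rot: [-0.0, -0.12, 0.993, -0.0]
contact_force: [-0.8, -1.2, -0.5]
finger_gap: 0.106
finger_force: 48.9
```

```bash
python3 d.py 619.6 -58.5 202; python3 - <<'E'
from h import *
s=np.mean([viewer.read_camera('scene').astype(float) for _ in range(8)],0); np.save('s2.npy',s)
t=np.mean([viewer.read_camera('top').astype(float) for _ in range(4)],0)
c=lambda im,x,y:cv2.resize(np.clip(im[y:y+75,x:x+50],0,255).astype(np.uint8),None,fx=8,fy=8,interpolation=cv2.INTER_CUBIC)
cv2.imwrite('pics/c4.png',np.hstack([c(s,220,145),c(t,215,150)]))
e=status.get_state()['ee_pos']; print(proj('scene',e-[0,0,87]),proj('scene',e+[0,0,20]))
E
```

```text
7.4 [618.1 -59.3 236.7] q1,q7 [-0.28  2.02] F [-0.8 -1.2 -0.5] ff 48.9 gap 0.106
ang 0.2402 tilt [-0.001 -0.001] tool d mm [-1.6  0.5 34.7]
[244.68266167 184.00519872] [244.52145333 145.94418478]
```

View pics/c4.png

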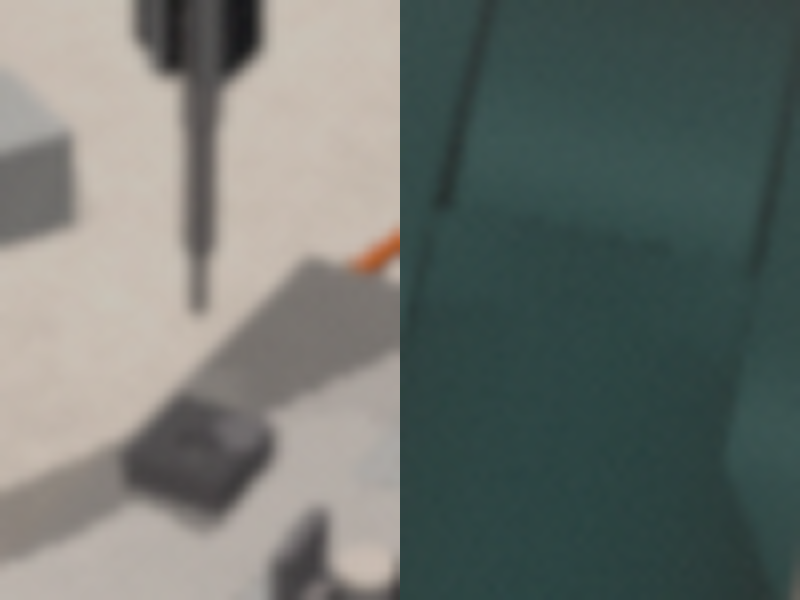

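Stylus tip at scene (244.3,183.5), against a predicted (244.7,184.0). The boss hole lies right beneath it, so arm and camera agree to about 1 mm. Descending.

apply_moves:
  plan:
    - {"dx":-0.001,"dy":0.0006,"dz":0.015,"yaw":0,"grip":0}
    - {"dx":0,"dy":0,"dz":0.02,"yaw":0,"grip":0}
    - {"dx":0,"dy":0,"dz":0.008,"yaw":0,"grip":0}
    - {"dx":0,"dy":0,"dz":0,"yaw":0,"grip":0}
    - {"dx":0,"dy":0,"dz":0,"yaw":0,"grip":0}

```text
clock: 8.5
ee_pos: [619.7, -57.4, 194.3]
ee_rot: [0.0, -0.12, 0.993, -0.0]
contact_force: [0.6, 0.5, 0.3]
finger_gap: 0.107
finger_force: 48.9
```

```bash
python3 d.py 619.0 -58.5 179
```

```text
8.5 [619.7 -57.4 194.3] q1,q7 [-0.28  2.04] F [0.6 0.5 0.3] ff 48.9 gap 0.107
ang 0.2411 tilt [ 0. -0.] tool d mm [ 1.  -0.9 15.3]
```

apply_moves:
  plan:
    - {"dx":0.001,"dy":-0.0008,"dz":0.002,"yaw":0,"grip":0}
    - {"dx":0,"dy":0,"dz":0.002,"yaw":0,"grip":0}
    - {"dx":0,"dy":0,"dz":0.002,"yaw":0,"grip":0}
    - {"dx":0,"dy":0,"dz":0.002,"yaw":0,"grip":0}
    - {"dx":0,"dy":0,"dz":0,"yaw":0,"grip":0}

```text
clock: 9.0
ee_pos: [618.7, -58.3, 185.8]
ee_rot: [-0.0, -0.12, 0.993, -0.0]
contact_force: [-0.7, 0.4, -0.3]
finger_gap: 0.103
finger_force: 48.9
```

```bash
python3 d.py 619.0 -58.5 179
```

```text
9.0 [618.7 -58.3 185.8] q1,q7 [-0.27  2.04] F [-0.7  0.4 -0.3] ff 48.9 gap 0.103
ang 0.2413 tilt [-0. -0.] tool d mm [-0.3 -0.3  6.8]
```

apply_moves:
  plan:
    - {"dx":0,"dy":0,"dz":0.002,"yaw":0,"grip":0}
    - {"dx":0,"dy":0,"dz":0.002,"yaw":0,"grip":0}
    - {"dx":0,"dy":0,"dz":0.001,"yaw":0,"grip":0}
    - {"dx":0,"dy":0,"dz":0,"yaw":0,"grip":0}

```text
clock: 9.4
ee_pos: [618.8, -58.3, 181.0]
ee_rot: [0.0, -0.12, 0.993, -0.0]
contact_force: [-0.1, -0.5, 1.9]
finger_gap: 0.107
finger_force: 49.2
```

apply_moves:
  plan:
    - {"dx":0,"dy":0,"dz":0.0015,"yaw":0,"grip":0}
    - {"dx":0,"dy":0,"dz":0,"yaw":0,"grip":0}
    - {"dx":0,"dy":0,"dz":0,"yaw":0,"grip":0}

```text
clock: 9.7
ee_pos: [618.8, -58.3, 179.6]
ee_rot: [0.0, -0.12, 0.993, -0.0]
contact_force: [-0.9, -0.3, 2.7]
finger_gap: 0.104
finger_force: 49.2
```

apply_moves:
  plan:
    - {"dx":0,"dy":0,"dz":0.001,"yaw":0,"grip":0}
    - {"dx":0,"dy":0,"dz":0.001,"yaw":0,"grip":0}
    - {"dx":0,"dy":0,"dz":0,"yaw":0,"grip":0}

```text
clock: 10.0
ee_pos: [619.4, -58.4, 178.3]
ee_rot: [0.001, -0.12, 0.993, -0.0]
contact_force: [-0.6, 0.3, 11.8]
finger_gap: 0.107
finger_force: 50.0
```

apply_moves:
  plan:
    - {"dx":0,"dy":0,"dz":0.001,"yaw":0,"grip":0}
    - {"dx":0,"dy":0,"dz":0,"yaw":0,"grip":0}
    - {"dx":0,"dy":0,"dz":0,"yaw":0,"grip":0}
    - {"dx":0,"dy":0,"dz":0,"yaw":0,"grip":0}
    - {"dx":0,"dy":0,"dz":0,"yaw":0,"grip":0}

```text
clock: 10.5
ee_pos: [619.7, -58.4, 178.0]
ee_rot: [0.001, -0.12, 0.993, -0.0]
contact_force: [-1.4, 1.1, 17.5]
finger_gap: 0.103
finger_force: 50.5
```

apply_moves:
  plan:
    - {"dx":0,"dy":0,"dz":0,"yaw":0,"grip":0}
    - {"dx":0,"dy":0,"dz":0,"yaw":0,"grip":0}
    - {"dx":0,"dy":0,"dz":0,"yaw":0,"grip":0}

```text
clock: 10.8
ee_pos: [619.7, -58.4, 178.0]
ee_rot: [0.001, -0.12, 0.993, -0.0]
contact_force: [-1.0, 0.5, 17.7]
finger_gap: 0.104
finger_force: 50.5
```

apply_moves:
  plan:
    - {"dx":0,"dy":0,"dz":-0.01,"yaw":0,"grip":0}
    - {"dx":0,"dy":0,"dz":-0.02,"yaw":0,"grip":0}
    - {"dx":0,"dy":0,"dz":-0.025,"yaw":0,"grip":0}
    - {"dx":0,"dy":0,"dz":-0.005,"yaw":0,"grip":0}
    - {"dx":0,"dy":0,"dz":0,"yaw":0,"grip":0}

```text
clock: 11.3
ee_pos: [618.9, -58.3, 237.1]
ee_rot: [0.001, -0.12, 0.993, -0.0]
contact_force: [-0.9, 0.1, -0.9]
finger_gap: 0.104
finger_force: 49.0
```

```bash
python3 d.py 468.3 -329.9 237; python3 - <<'E'
from h import *
s=np.mean([viewer.read_camera('scene').astype(float) for _ in range(8)],0)
x=s[160:190,225:265].mean(2); r=[]
a=np.load('s2.npy')
e=status.get_state()['ee_pos']
for f in (s,a):
  g=f.mean(2)[150:186,225:265]; print([(150+k, round(225+np.average(np.arange(40),weights=np.clip(g[k,:32].max()-30-g[k],0,None)*(np.arange(40)<32)),2)) for k in (12,18,24,30,32,33,34,35)])
print(proj('scene',e-[0,0,87]))
E
```

```text
11.3 [618.9 -58.3 237.1] q1,q7 [-0.29  2.02] F [-0.9  0.1 -0.9] ff 49.0 gap 0.104
ang 0.2412 tilt [0.001 0.   ] tool d mm [ 2.112e+02 -2.278e+02 -1.000e-01]
[(162, np.float64(239.36)), (168, np.float64(236.14)), (174, np.float64(243.64)), (180, np.float64(249.17)), (182, np.float64(251.22)), (183, np.float64(251.69)), (184, np.float64(252.65)), (185, np.float64(253.36))]
[(162, np.float64(238.93)), (168, np.float64(235.82)), (174, np.float64(243.35)), (180, np.float64(248.59)), (182, np.float64(250.95)), (183, np.float64(252.07)), (184, np.float64(253.82)), (185, np.float64(253.36))]
[244.67079544 184.28572208]
```

apply_moves:
  plan:
    - {"dx":0.02,"dy":-0.022,"dz":0,"yaw":0,"grip":0}
    - {"dx":0.032,"dy":-0.034,"dz":0,"yaw":0,"grip":0}
    - {"dx":0.033,"dy":-0.036,"dz":0,"yaw":0,"grip":0}
    - {"dx":0.033,"dy":-0.036,"dz":0,"yaw":0,"grip":0}
    - {"dx":0.033,"dy":-0.036,"dz":0,"yaw":0,"grip":0}

```text
clock: 12.2
ee_pos: [510.1, -255.1, 236.5]
ee_rot: [0.0, -0.12, 0.993, -0.0]
contact_force: [1.1, -0.2, 0.2]
finger_gap: 0.101
finger_force: 49.0
```

apply_moves:
  plan:
    - {"dx":0.03,"dy":-0.032,"dz":0,"yaw":0,"grip":0}
    - {"dx":0.02,"dy":-0.02,"dz":0,"yaw":0,"grip":0}
    - {"dx":0.01,"dy":-0.012,"dz":0,"yaw":0,"grip":0}
    - {"dx":0,"dy":0,"dz":0.02,"yaw":0,"grip":0}
    - {"dx":0,"dy":0,"dz":0.01,"yaw":0,"grip":0}

```text
clock: 12.7
ee_pos: [467.7, -330.2, 205.3]
ee_rot: [-0.0, -0.12, 0.993, 0.0]
contact_force: [1.1, -0.1, -1.4]
finger_gap: 0.102
finger_force: 49.0
```

apply_moves:
  plan:
    - {"dx":0,"dy":0,"dz":0.03,"yaw":0,"grip":0}
    - {"dx":0,"dy":0,"dz":0.02,"yaw":0,"grip":0}
    - {"dx":0,"dy":0,"dz":0,"yaw":0,"grip":0}
    - {"dx":0,"dy":0,"dz":0,"yaw":0,"grip":0}

```text
clock: 13.1
ee_pos: [468.5, -330.0, 156.9]
ee_rot: [-0.0, -0.121, 0.993, -0.0]
contact_force: [0.2, 0.8, 0.2]
finger_gap: 0.107
finger_force: 49.0
```

```bash
python3 d.py 468.3 -329.9 97.1
```

```text
13.1 [ 468.5 -330.   156.9] q1,q7 [0.16 2.61] F [0.2 0.8 0.2] ff 49.0 gap 0.107
ang 0.2416 tilt [-0. -0.] tool d mm [ 0.2  0.2 59.8]
```

Tip is about 25 mm above the stand and 0.3 mm from the original axis. Inserting.

apply_moves:
  plan:
    - {"dx":0.0002,"dy":0.0002,"dz":0.01,"yaw":0,"grip":0}
    - {"dx":0,"dy":0,"dz":0.01,"yaw":0,"grip":0}
    - {"dx":0,"dy":0,"dz":0.008,"yaw":0,"grip":0}
    - {"dx":0,"dy":0,"dz":0.004,"yaw":0,"grip":0}
    - {"dx":0,"dy":0,"dz":0,"yaw":0,"grip":0}

```text
clock: 13.6
ee_pos: [467.8, -329.8, 123.9]
ee_rot: [-0.0, -0.12, 0.993, 0.0]
contact_force: [-0.2, -0.2, -0.0]
finger_gap: 0.101
finger_force: 49.0
```

apply_moves:
  plan:
    - {"dx":0,"dy":0,"dz":0.008,"yaw":0,"grip":0}
    - {"dx":0,"dy":0,"dz":0.006,"yaw":0,"grip":0}
    - {"dx":0,"dy":0,"dz":0.006,"yaw":0,"grip":0}
    - {"dx":0,"dy":0,"dz":0,"yaw":0,"grip":0}

```text
clock: 14.0
ee_pos: [467.8, -329.8, 103.7]
ee_rot: [-0.0, -0.12, 0.993, 0.0]
contact_force: [-0.9, 0.0, -0.0]
finger_gap: 0.107
finger_force: 48.9
```

```bash
python3 d.py 468.3 -329.9 97.1
```

```text
14.0 [ 467.8 -329.8  103.7] q1,q7 [0.18 2.65] F [-0.9  0.  -0. ] ff 48.9 gap 0.107
ang 0.2412 tilt [-0.001  0.   ] tool d mm [-0.5 -0.2  6.6]
```

apply_moves:
  plan:
    - {"dx":-0.0004,"dy":0,"dz":0.004,"yaw":0,"grip":0}
    - {"dx":0,"dy":0,"dz":0.002,"yaw":0,"grip":0}
    - {"dx":0,"dy":0,"dz":0,"yaw":0,"grip":0}

```text
clock: 14.3
ee_pos: [468.4, -329.8, 98.3]
ee_rot: [-0.0, -0.12, 0.993, 0.0]
contact_force: [0.3, -0.2, 0.4]
finger_gap: 0.103
finger_force: 48.9
```

apply_moves:
  plan:
    - {"dx":0,"dy":0,"dz":0,"yaw":0,"grip":0.3}
    - {"dx":0,"dy":0,"dz":0,"yaw":0,"grip":0.5}
    - {"dx":0,"dy":0,"dz":0,"yaw":0,"grip":0.5}
    - {"dx":0,"dy":0,"dz":0,"yaw":0,"grip":0.5}

```text
clock: 14.7
ee_pos: [468.5, -329.9, 98.7]
ee_rot: [0.0, -0.12, 0.993, -0.0]
contact_force: [-0.2, 0.4, 0.1]
finger_gap: 0.494
finger_force: 0.0
```

apply_moves:
  plan:
    - {"dx":0,"dy":0,"dz":-0.02,"yaw":0,"grip":0.5}
    - {"dx":0,"dy":0,"dz":-0.03,"yaw":0,"grip":0.5}
    - {"dx":0,"dy":0,"dz":-0.04,"yaw":0,"grip":0.5}
    - {"dx":0,"dy":0,"dz":-0.04,"yaw":0,"grip":0.5}

```text
clock: 15.1
ee_pos: [468.1, -329.8, 229.9]
ee_rot: [-0.0, -0.12, 0.993, 0.0]
contact_force: [-0.1, 0.7, 0.4]
finger_gap: 0.502
finger_force: 0.0
```

```bash
python3 - <<'E'
from h import *
s=np.mean([viewer.read_camera('scene').astype(float) for _ in range(4)],0)
a=np.load('scene.npy'); d=np.abs(s-a).mean(2)
print('stand/stylus diff px', d[133:180,200:235].mean().round(2), d[133:180,200:235].max().round(1))
P=np.load('P.npy'); c,q=np.cos(P[2]),np.sin(P[2]); print('cassette',P[0]-50*c,P[1]-50*q)
E
python3 d.py 550.8 11.8 215
```

```text
stand/stylus diff px 13.5 57.2
cassette 550.7868731707111 11.783683821837208
15.3 [ 468.8 -329.9  229.3] q1,q7 [0.12 2.56] F [ 0.7  0.  -0. ] ff 0.0 gap 0.498
ang 0.2414 tilt [ 0.002 -0.   ] tool d mm [-161.3  312.2   14.3]
```

apply_moves:
  plan:
    - {"dx":-0.015,"dy":0.03,"dz":0,"yaw":0,"grip":0.8}
    - {"dx":-0.02,"dy":0.04,"dz":0,"yaw":0,"grip":1}
    - {"dx":-0.022,"dy":0.043,"dz":0,"yaw":0,"grip":1}
    - {"dx":-0.022,"dy":0.043,"dz":0,"yaw":0,"grip":1}
    - {"dx":-0.022,"dy":0.043,"dz":0,"yaw":0,"grip":1}

```text
clock: 15.8
ee_pos: [518.6, -110.4, 227.5]
ee_rot: [-0.001, -0.12, 0.993, 0.0]
contact_force: [0.5, -0.8, 0.8]
finger_gap: 1.0
finger_force: 0.0
```

apply_moves:
  plan:
    - {"dx":-0.022,"dy":0.043,"dz":0,"yaw":0,"grip":1}
    - {"dx":-0.02,"dy":0.04,"dz":0,"yaw":0,"grip":1}
    - {"dx":-0.018,"dy":0.03,"dz":0,"yaw":0,"grip":1}
    - {"dx":0,"dy":0,"dz":0.02,"yaw":0,"grip":1}
    - {"dx":0,"dy":0,"dz":0,"yaw":0,"grip":1}

```text
clock: 16.3
ee_pos: [548.8, 12.4, 205.6]
ee_rot: [-0.002, -0.121, 0.993, -0.0]
contact_force: [-0.0, -1.5, -0.2]
finger_gap: 0.999
finger_force: 0.0
```

```bash
python3 d.py 550.8 11.8 118; python3 - <<'E'
from h import *
s=np.mean([viewer.read_camera('scene').astype(float) for _ in range(4)],0)
c=lambda im,x,y:cv2.resize(np.clip(im[y:y+75,x:x+50],0,255).astype(np.uint8),None,fx=8,fy=8,interpolation=cv2.INTER_CUBIC)
cv2.imwrite('pics/c5.png',np.hstack([c(s,190,120),c(s,260,145)]))
E
```

```text
16.3 [548.8  12.4 205.6] q1,q7 [-0.41  1.87] F [-0.  -1.5 -0.2] ff 0.0 gap 0.999
ang 0.2429 tilt [-0.005 -0.001] tool d mm [-2.3 -1.1 87.6]
```

View pics/c5.png

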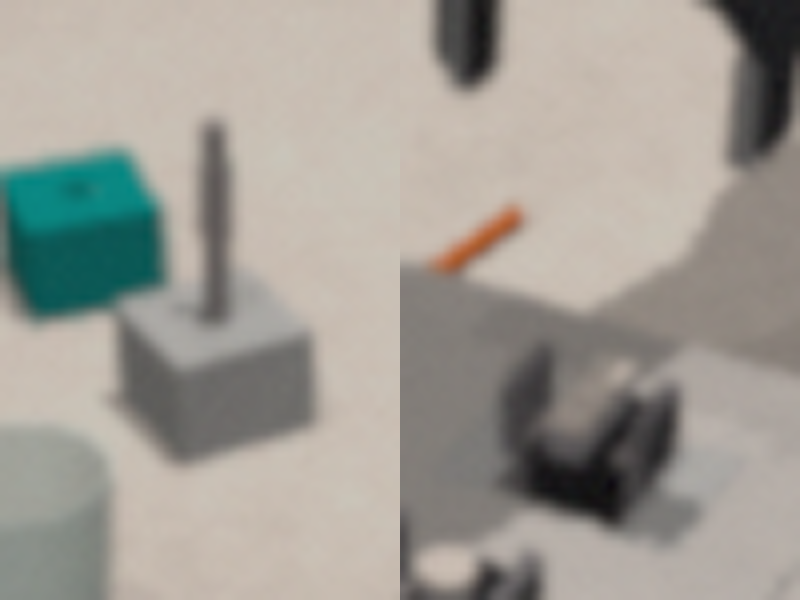

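Stylus is seated upright (its top at scene row 135, as at the start). The fingers (467,88)/(745,165) straddle the three-cell cassette (590,430). Descending to the tabs.

apply_moves:
  plan:
    - {"dx":-0.002,"dy":-0.001,"dz":0.02,"yaw":0,"grip":1}
    - {"dx":0,"dy":0,"dz":0.025,"yaw":0,"grip":1}
    - {"dx":0,"dy":0,"dz":0.02,"yaw":0,"grip":1}
    - {"dx":0,"dy":0,"dz":0.008,"yaw":0,"grip":1}
    - {"dx":0,"dy":0,"dz":0,"yaw":0,"grip":1}

```text
clock: 17.0
ee_pos: [552.2, 10.5, 135.3]
ee_rot: [-0.0, -0.12, 0.993, -0.0]
contact_force: [-0.7, -0.2, 0.6]
finger_gap: 1.002
finger_force: 0.0
```

```bash
python3 d.py 550.8 11.8 115
```

```text
17.0 [552.2  10.5 135.3] q1,q7 [-0.38  1.91] F [-0.7 -0.2  0.6] ff 0.0 gap 1.002
ang 0.2404 tilt [-0.001 -0.   ] tool d mm [ 1.1  1.6 20.3]
```

apply_moves:
  plan:
    - {"dx":0.001,"dy":0.0014,"dz":0.008,"yaw":0,"grip":1}
    - {"dx":0,"dy":0,"dz":0.008,"yaw":0,"grip":1}
    - {"dx":0,"dy":0,"dz":0.004,"yaw":0,"grip":1}
    - {"dx":0,"dy":0,"dz":0,"yaw":0,"grip":0.75}
    - {"dx":0,"dy":0,"dz":0,"yaw":0,"grip":0.75}
  grip_force: 40

```text
clock: 17.5
ee_pos: [551.3, 12.2, 115.7]
ee_rot: [0.0, -0.12, 0.993, -0.0]
contact_force: [-0.4, -0.6, 0.0]
finger_gap: 0.751
finger_force: 0.0
```

```bash
python3 d.py 550.8 11.8 115
```

```text
17.5 [551.3  12.2 115.7] q1,q7 [-0.37  1.92] F [-0.4 -0.6  0. ] ff 0.0 gap 0.751
ang 0.2412 tilt [ 0. -0.] tool d mm [ 0.5 -0.2  0.7]
```

apply_moves:
  plan:
    - {"dx":0,"dy":0,"dz":0,"yaw":0,"grip":0.65}
    - {"dx":0,"dy":0,"dz":0,"yaw":0,"grip":0.57}
    - {"dx":0,"dy":0,"dz":0,"yaw":0,"grip":0.5}
    - {"dx":0,"dy":0,"dz":0,"yaw":0,"grip":0.45}
    - {"dx":0,"dy":0,"dz":0,"yaw":0,"grip":0.4}

```text
clock: 18.0
ee_pos: [551.8, 12.0, 116.3]
ee_rot: [0.001, -0.12, 0.993, -0.0]
contact_force: [-1.7, -0.9, 8.9]
finger_gap: 0.402
finger_force: 10.9
```

apply_moves:
  plan:
    - {"dx":0,"dy":0,"dz":0,"yaw":0,"grip":0.3}
    - {"dx":0,"dy":0,"dz":0,"yaw":0,"grip":0.3}
    - {"dx":0,"dy":0,"dz":0,"yaw":0,"grip":0.3}

```text
clock: 18.3
ee_pos: [552.2, 11.9, 117.1]
ee_rot: [0.001, -0.12, 0.993, -0.0]
contact_force: [-5.7, -1.9, 24.8]
finger_gap: 0.351
finger_force: 38.6
```

```bash
python3 d.py 550.8 11.8 115; python3 - <<'E'
from h import *
s=np.mean([viewer.read_camera('scene').astype(float) for _ in range(4)],0)
cv2.imwrite('pics/c6.png',cv2.resize(np.clip(s[165:235,240:320]*1.2,0,255).astype(np.uint8),None,fx=8,fy=8,interpolation=cv2.INTER_CUBIC))
E
```

```text
18.3 [552.2  11.9 117.1] q1,q7 [-0.37  1.92] F [-5.7 -1.9 24.8] ff 38.6 gap 0.351
ang 0.241 tilt [0.002 0.   ] tool d mm [1.3 0.2 2.1]
```

View pics/c6.png

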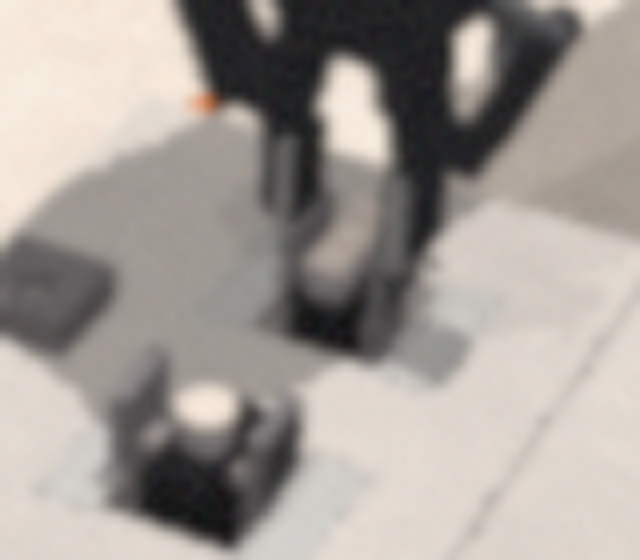

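The fingers hold both tabs at (290,180)/(400,230), pinched to the stop with 39 N. Lift slowly.

apply_moves:
  plan:
    - {"dx":0,"dy":0,"dz":-0.002,"yaw":0,"grip":0.2}
    - {"dx":0,"dy":0,"dz":-0.002,"yaw":0,"grip":0.2}
    - {"dx":0,"dy":0,"dz":-0.003,"yaw":0,"grip":0.2}
    - {"dx":0,"dy":0,"dz":-0.003,"yaw":0,"grip":0.2}
    - {"dx":0,"dy":0,"dz":0,"yaw":0,"grip":0.2}
  grip_force: 50

```text
clock: 19.0
ee_pos: [551.3, 12.2, 125.8]
ee_rot: [0.0, -0.12, 0.993, -0.0]
contact_force: [-0.2, 0.2, -0.2]
finger_gap: 0.318
finger_force: 49.6
```

```bash
python3 d.py 550.8 11.8 215
```

```text
19.0 [551.3  12.2 125.8] q1,q7 [-0.38  1.92] F [-0.2  0.2 -0.2] ff 49.6 gap 0.318
ang 0.2413 tilt [ 0. -0.] tool d mm [  0.6  -0.3 -89.2]
```

apply_moves:
  plan:
    - {"dx":0,"dy":0,"dz":-0.002,"yaw":0,"grip":0.2}
    - {"dx":0,"dy":0,"dz":-0.003,"yaw":0,"grip":0.2}
    - {"dx":0,"dy":0,"dz":-0.003,"yaw":0,"grip":0.2}
    - {"dx":0,"dy":0,"dz":0,"yaw":0,"grip":0.2}

```text
clock: 19.4
ee_pos: [551.4, 12.2, 134.0]
ee_rot: [0.0, -0.12, 0.993, -0.0]
contact_force: [0.1, -0.3, -1.1]
finger_gap: 0.318
finger_force: 49.6
```

```bash
python3 d.py 550.8 11.8 215; python3 - <<'E'
from h import *
s=[];F=[]
for _ in range(6): s.append(viewer.read_camera('scene').astype(float)); F.append(status.get_state()['contact_force'])
s=np.mean(s,0); print(np.mean(F,0))
cv2.imwrite('pics/c7.png',cv2.resize(np.clip(s[165:235,240:320]*1.2,0,255).astype(np.uint8),None,fx=8,fy=8,interpolation=cv2.INTER_CUBIC))
E
```

```text
19.4 [551.4  12.2 134. ] q1,q7 [-0.38  1.91] F [ 0.1 -0.3 -1.1] ff 49.6 gap 0.318
ang 0.2411 tilt [0.001 0.   ] tool d mm [  0.6  -0.2 -81. ]
[-0.05991275  0.23122827 -1.64310498]
```

View pics/c7.png

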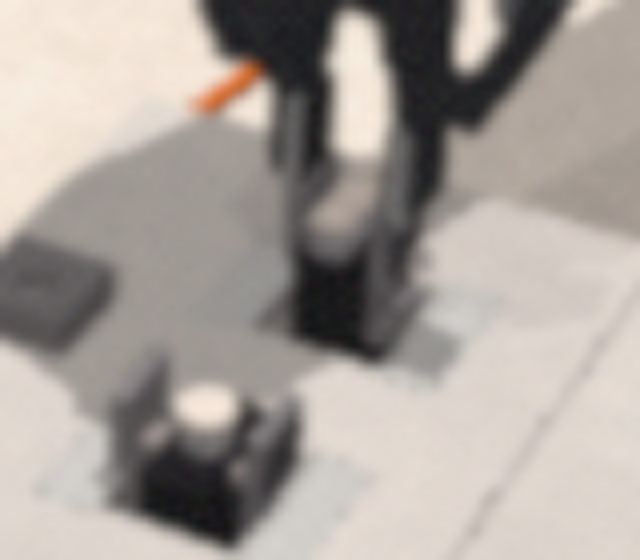

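The caps rose from row 275 to 235 and the tool carries 1.6 N, so the cassette is coming out. Lifting on.

apply_moves:
  plan:
    - {"dx":0,"dy":0,"dz":-0.006,"yaw":0,"grip":0.2}
    - {"dx":0,"dy":0,"dz":-0.008,"yaw":0,"grip":0.2}
    - {"dx":0,"dy":0,"dz":-0.01,"yaw":0,"grip":0.2}
    - {"dx":0,"dy":0,"dz":-0.01,"yaw":0,"grip":0.2}
    - {"dx":0,"dy":0,"dz":-0.01,"yaw":0,"grip":0.2}

```text
clock: 20.2
ee_pos: [551.3, 12.2, 178.7]
ee_rot: [0.0, -0.12, 0.993, -0.0]
contact_force: [-0.2, -0.1, -1.0]
finger_gap: 0.319
finger_force: 49.6
```

apply_moves:
  plan:
    - {"dx":0,"dy":0,"dz":-0.015,"yaw":0,"grip":0.2}
    - {"dx":0,"dy":0,"dz":-0.015,"yaw":0,"grip":0.2}
    - {"dx":0,"dy":0,"dz":-0.015,"yaw":0,"grip":0.2}
    - {"dx":0,"dy":0,"dz":-0.01,"yaw":0,"grip":0.2}
    - {"dx":0,"dy":0,"dz":-0.005,"yaw":0,"grip":0.2}

```text
clock: 20.7
ee_pos: [551.4, 12.2, 238.7]
ee_rot: [0.001, -0.12, 0.993, 0.0]
contact_force: [-0.2, -0.4, -1.8]
finger_gap: 0.319
finger_force: 49.6
```

apply_moves:
  plan:
    - {"dx":0,"dy":0,"dz":0,"yaw":0,"grip":0.2}
    - {"dx":0,"dy":0,"dz":0,"yaw":0,"grip":0.2}
    - {"dx":0,"dy":0,"dz":0,"yaw":0,"grip":0.2}
    - {"dx":0,"dy":0,"dz":0,"yaw":0,"grip":0.2}
    - {"dx":0,"dy":0,"dz":0,"yaw":0,"grip":0.2}

```text
clock: 21.2
ee_pos: [551.0, 12.2, 237.2]
ee_rot: [-0.0, -0.12, 0.993, -0.0]
contact_force: [0.2, 0.8, -2.0]
finger_gap: 0.318
finger_force: 49.6
```

```bash
python3 d.py 550.8 11.8 230; python3 - <<'E'
from h import *
s=np.mean([viewer.read_camera('scene').astype(float) for _ in range(4)],0)
cv2.imwrite('pics/c8.png',cv2.resize(np.clip(s[125:235,190:320]*1.1,0,255).astype(np.uint8),None,fx=5,fy=5,interpolation=cv2.INTER_CUBIC))
E
```

```text
21.2 [551.   12.2 237.2] q1,q7 [-0.42  1.86] F [ 0.2  0.8 -2. ] ff 49.6 gap 0.318
ang 0.2412 tilt [-0.001 -0.   ] tool d mm [ 0.3 -0.3  7.2]
```

View pics/c8.png

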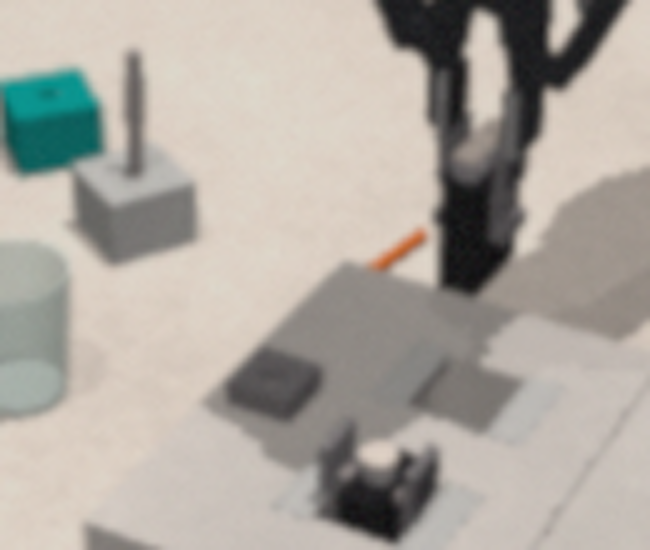

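The cassette (480,200) hangs level and clear of its empty pocket (465,395). The stylus stands upright in its stand (133,110), and the other cassette is seated (380,490).

```bash
python3 - <<'E'
from h import *
print(atz('scene',(282,183),160), proj('scene',(551,12,160)), proj('scene',(551,12,140)))
print(job.hand_in())
E
```

```text
[563.0941023   14.92488225 160.        ] [284.23262073 180.56939565] [283.83510151 187.25906695]
the job is handed in; nothing more can be done
None
```

The job is handed in at about 21 s, with no verdict returned: the button was pushed to its stop and held, the stylus is back upright in its stand, and the three-cell cassette is held level by its pinched catches, its underside an estimated 6–7 cm above the deck.

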